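Layer the frames for the dry box, then crack its lid

TASK

Get a load ready for the dry box: lay the pressboard separator squarely on the carriage end frame in the tray, then stack the other end frame squarely on the separator; lower both into place, do not drop them. Only then take hold of the dry box's lid, break it off its sticky seal without letting it fly up, and hold it just ajar, the front edge about 20 mm up, so that the air bleeds in: the program finishes while the gripper still holds the lid there. Leave everything else on the table where it is.

Things in the scene. Friction and masses are not known exactly. Their poses are not given: they have to be found in the camera images.
- tray: Shallow steel drying tray, 152 mm (own x) by 166 mm (own y), walls 3 mm thick, rim 10 mm high, inner floor 3 mm above its origin; wire ears stand to 22 mm at own y = +82 and -82 mm. Fixed on the table, on the robot's left or right, the dry box on the other side. Origin: centre of its underside.
- frame_lower: Cast aluminium carriage end frame, 60 mm (own x) by 120 mm (own y) by 14 mm (z), 0.2 kg: two long rails 12 mm wide along its long sides, joined by a bar at each end and one across the middle, with two open windows between. The same after a half turn. Origin: centre of its underside. This one already lies flat in the tray, about in its middle, roughly along the tray: the first layer.
- frame_upper: Cast aluminium carriage end frame, 60 mm (own x) by 120 mm (own y) by 14 mm (z), 0.2 kg: two long rails 12 mm wide along its long sides, joined by a bar at each end and one across the middle, with two open windows between. The same after a half turn. Origin: centre of its underside. This one lies on two battens out on the table: the next layer. It starts with its underside 18 mm above the table.
- separator: Brown pressboard separator sheet, rigid, 66 mm (own x) by 126 mm (own y) by 5 mm thick, 45 g, 3 mm larger all round than the frames. The same after a half turn. It starts on two battens, its underside 18 mm above the table. Origin: centre of its underside.
- battens_a: Pair of beech battens, each 54 mm (own x) by 12 mm (own y) by 18 mm high, at own y = +38 and -38 mm, fixed on the table; the separator lies across them, centred, with its long side along own y. The space between the battens is open. Origin: midway between them, at table height.
- battens_b: Pair of battens of the same kind, on which the upper frame lies, centred, with its long side along own y. The two pairs lie one behind the other in the middle of the table, in either order.
- drybox: Green sheet-steel dry box, 200 mm (own x) by 250 mm (own y), 108 mm high to the top of its lid, fixed on the table; its front faces own -x. The lid is hinged along the far (own +x) edge; the two swing bolts at the front are already let down. Origin: centre of its underside.
- lid_handle (a point): Middle of the bar of the steel bow handle on the dry box's lid. The bar is round, 12 mm thick, runs along the point's own y, is free for 84 mm between its legs and lies 34 mm above the lid's top (142 mm above the table when shut). The lid's hinge line runs along the point's own y, 178 mm behind (own +x) and 42 mm below the bar. The point turns with the lid.
- drybox_lid: The dry box's lid, 208 mm (own x) by 258 mm (own y), 12 mm thick. Its own z is vertical when shut; its tilt is the opening angle (0.1 rad lifts the front edge 21 mm, the handle 18 mm). 0.6 kg, it falls shut if let go. A sticky gasket holds it: pulling up at the handle the pull rises to 15 to 20 N some 3 mm up, then the seal lets go; past 6 mm only 3 to 5 N of weight is left. Origin: its middle.
- spring_barrel: Brass return spring barrel, a flanged drum 46 mm in diameter and 34 mm high, standing on the table. Bystander. Origin: centre of its underside.
- shift_key: Chromed shift key, a flat lever about 100 mm long and 10 mm high with a round key top 20 mm in diameter. Bystander. Origin: on the table under its middle.
- brush: Brush with a turned beech handle, 190 mm long, 42 mm wide, 20 mm high. Bystander. Origin: on the table under its middle.
- screwdriver: Screwdriver with a turned wooden handle, 190 mm long, 26 mm high. Bystander. Origin: on the table under its middle.
- ribbon_spool: Steel ribbon spool with black ribbon, 52 mm in diameter, 14 mm high, lying flat. Bystander. Origin: centre of its underside.
- oil_can: Small copper oil can, 64 mm in diameter, 125 mm high to the tip of its slanting brass spout. Bystander. Origin: centre of its underside.
- screw_tin: Open round screw tin, 72 mm in diameter, 30 mm high. Bystander. Origin: centre of its underside.
Mind the look-alikes: they are no part of the job. Several things have the shape of the separator; the one meant has the colours described above. Leave any black look-alike of the frame_lower alone.

How it is judged (in metres and radians):
On the way, in this order (a step that is already met when the one before it is completed fails the run):
1. the separator lies flat and square on the lower frame, let go (x of separator in the frame of frame_lower between -0.008 and 0.008 m and y of separator in the frame of frame_lower between -0.008 and 0.008 m and z of separator in the frame of frame_lower between 0.0115 and 0.0165 m and angle between the y axis of separator and the y axis of frame_lower, either way round below 0.14 rad and angle between separator's own z axis and vertical below 0.06 rad and contact force between the fingers and separator below 0.1 N and linear speed of separator below 0.02 m/s), for 0.2 s.
2. the upper frame lies flat and square on the separator, let go (x of separator in the frame of frame_lower between -0.008 and 0.008 m and y of separator in the frame of frame_lower between -0.008 and 0.008 m and z of separator in the frame of frame_lower between 0.0115 and 0.0165 m and angle between the y axis of separator and the y axis of frame_lower, either way round below 0.14 rad and angle between each of separator, frame_upper's own z axis and vertical below 0.06 rad and x of frame_upper in the frame of separator between -0.008 and 0.008 m and y of frame_upper in the frame of separator between -0.008 and 0.008 m and z of frame_upper in the frame of separator between 0.0025 and 0.0075 m and angle between the y axis of frame_upper and the y axis of separator, either way round below 0.14 rad and contact force between the fingers and frame_upper below 0.1 N and linear speed of frame_upper below 0.02 m/s), for 0.2 s.
3. the lid, held by the fingers, has come off its seal (angle between drybox_lid's own z axis and vertical above 0.045 rad and contact force between the fingers and drybox_lid above 1 N), for 0.1 s.
At the end, for the whole second after the job is handed in: The lid is held by the fingers 0.06 to 0.15 rad open (front edge 13 to 32 mm up), not moving; the lower frame lies on the tray's floor, the separator on it and the upper frame on the separator, each flat, within 8 mm in both directions and 0.14 rad of the one below, let go and at rest (all of step 2 and angle between drybox_lid's own z axis and vertical between 0.06 and 0.15 rad and angular speed of drybox_lid below 0.05 rad/s and contact force between the fingers and drybox_lid above 1 N and x of frame_lower in the frame of tray between -0.045 and 0.045 m and y of frame_lower in the frame of tray between -0.025 and 0.025 m and z of frame_lower in the frame of tray between 0.0005 and 0.0055 m and contact force between the fingers and separator below 0.1 N and linear speed of separator below 0.02 m/s); the arm keeps its last pose, push and grip.
It fails at once if the lid is opened before the stack is complete (angle between drybox_lid's own z axis and vertical above 0.045 rad and not ((x of separator in the frame of frame_lower between -0.008 and 0.008 m and y of separator in the frame of frame_lower between -0.008 and 0.008 m and z of separator in the frame of frame_lower between 0.0115 and 0.0165 m and angle between the y axis of separator and the y axis of frame_lower, either way round below 0.14 rad and angle between separator's own z axis and vertical below 0.06 rad) and (x of frame_upper in the frame of separator between -0.008 and 0.008 m and y of frame_upper in the frame of separator between -0.008 and 0.008 m and z of frame_upper in the frame of separator between 0.0025 and 0.0075 m and angle between the y axis of frame_upper and the y axis of separator, either way round below 0.14 rad and angle between frame_upper's own z axis and vertical below 0.06 rad))).
It fails at once if the lid flies up: opened beyond 0.3 rad (front edge 63 mm up) (angle between drybox_lid's own z axis and vertical above 0.3 rad).
It fails at once if the separator or the upper frame is dropped (falls freely by more than about 10 mm) ((linear speed of separator above 0.45 m/s and contact force between the fingers and separator below 0.1 N) or (linear speed of frame_upper above 0.45 m/s and contact force between the fingers and frame_upper below 0.1 N)).
It fails at once if a bystander is moved by more than 30 mm (distance of any of spring_barrel, shift_key, brush, screwdriver, ribbon_spool, oil_can, screw_tin from where it was at the start of the episode above 0.03 m).
It also fails if it takes over 72 s, if anything falls off the work surface, if the arm or the gripper's body presses on something with over 40 N, if the wrist force passes 120 N, or if a joint passes its speed limit or range.

ROBOT

A 6-joint arm with a two-finger parallel gripper is mounted at the origin on the work surface. World frame = base frame: x ahead of the robot, y to its left, z up, the work surface at z = 0. Lengths are in m, angles in degrees, forces in N, time in s.
With the tool pointing down it reaches from about 0.25 to 0.85 m from the base axis. Payload 12.5 kg.
Tool frame: the origin (TCP) lies at the very end of the fingers, on their centre line; the grasp point (between the pads) lies 19 mm behind it; z points along the fingers, y is the line along which they close (so a half turn about z gives the same grasp; the last joint's range is limited). The gripper opens to 93 mm and grips with 3 to 60 N. Pads are 15 mm wide; open, the fingers measure 128 mm over their backs; the gripper's body (75 mm by 188 mm) begins 65 mm behind the grasp point.
Start: joints at [-75.149, 20.094, 94.641, -0, 65.266, -4.847], TCP at [0.185, -0.518, 0.219] pointing down, gripper open.
Joint ranges: [-157.81, 157.81], [-45, 120.19], [0.68, 151.7], [-89.99, 269.99], [4.06, 180], [-164.3, 164.3]. Speed limits (degrees/s): [127.2, 127.2, 159.86, 180, 180, 180].

INTERFACE

Orientations are given as [roll, pitch, yaw] about the fixed x, y, z axes, in that order (R = Rz(yaw) Ry(pitch) Rx(roll)).
In Python, from plant import reach, move_straight, movej, move_gripper, pause, inverse_kinematics, sense, get_image, calibration, PlanningError, job_done gives the robot as it stands. Calls block until the motion is done:
- reach(position, orientation): joint-space move of the TCP to a pose.
- move_straight(position, frame=None, speed=0.15, until_force=None): straight line of the TCP; frame=None keeps the orientation; speed is the mean speed in m/s. With until_force (N) it stops when the force on the tool has changed by that much, and returns True; else False.
- movej(angles): joint-space move.
- move_gripper(opening, squeeze=None): finger opening in m; squeeze is the grip in N (None keeps the last); returns when the fingers have stopped.
- pause(seconds).
- inverse_kinematics(position, orientation): joint angles nearest the present ones, or None.
- sense(): the state.
- get_image(name): name is "scene" or "top"; returns the picture (480x640x3 uint8, red, green, blue); there is no depth.
- calibration(name): a dict with "camera_matrix" (3x3 intrinsics, pixels), "extrinsics" (4x4, takes a point from camera to world coordinates). Camera axes: x right, y up, looking along -z (the intrinsics and any distortion apply to the point x, -y, -z); pixel columns grow to the right and rows downward; lengths in m; the calibration is good to about 2 mm. A picture is of the moment at which its call begins. calibration takes no time and is no camera call.
A pose or a line that the arm cannot do raises PlanningError and nothing moves.
- job_done(): hands the job in; it is judged then, once.
The state is a dict: "clock": time; "q": joint angles; "joint_velocities": joint speeds; "joint_efforts": joint torques, N m; "tcp_pos": TCP position; "orientation": TCP orientation; "ft_force": force on the tool from outside, world axes, zero at the start; "moment": the same for the moment, N m; "gripper_width": finger opening in m; "grasp_force": force on a finger pad.
Only numpy, scipy, OpenCV 4.12 (cv2) and the standard library are available. Lean on these libraries where they do the work, as an engineer would, in place of code of your own. Each camera call takes 0.05 s, during which the arm holds its last target. There are 200 camera calls.

## Working session

There is one attempt and no reset: what is moved stays moved. The work goes in short steps, each a Python script; the robot and the scene stay as the last script left them, time stands still between calls to the robot, and variables do not carry over. Pictures are saved under pics/ and viewed, at most 10 in all, crops included, and the job is handed in when it is done.

```bash
mkdir -p pics; ls
python3 - <<'E'
from plant import *
import cv2
for n in("top","scene"):
    im=get_image(n); cv2.imwrite(f"pics/{n}0.png",im[:,:,::-1])
    c=calibration(n); print(n,c)
print(sense())
E
```

```text
pics
top {'camera_matrix': array([[573.61582577,   0.        , 314.45940967],
       [  0.        , 573.61582577, 233.92299151],
       [  0.        ,   0.        ,   1.        ]]), 'extrinsics': array([[-0.14417538,  0.9682759 , -0.20409617,  0.21114706],
       [-0.98953802, -0.14217569,  0.02450673,  0.09218533],
       [-0.00528824,  0.20549418,  0.97864405,  1.47637857],
       [ 0.        ,  0.        ,  0.        ,  1.        ]])}
scene {'camera_matrix': array([[480.19212809,   0.        , 320.03647751],
       [  0.        , 480.19212809, 244.75990307],
       [  0.        ,   0.        ,   1.        ]]), 'extrinsics': array([[ 0.13453738, -0.67085708,  0.72928079,  1.29513952],
       [ 0.99085436,  0.08338348, -0.10608884, -0.05070098],
       [ 0.01036048,  0.73688396,  0.67593986,  0.84767479],
       [ 0.        ,  0.        ,  0.        ,  1.        ]])}
{'clock': 0.1, 'q': array([-7.51487279e+01,  2.01213768e+01,  9.46726679e+01, -7.57756011e-04,
        6.52656719e+01, -4.84629542e+00]), 'joint_velocities': array([-0.01563006, -0.09131702, -0.08909303,  0.0163079 ,  0.02147322,
        0.07549838]), 'joint_efforts': array([ 6.36897221e-04, -4.98027885e+01, -2.85705167e+01,  7.00352225e-02,
        2.39247089e-02, -3.89978584e-05]), 'tcp_pos': array([ 0.18533076, -0.51750841,  0.21815814]), 'orientation': array([-1.79940439e+02, -4.35959057e-03,  1.96978827e+01]), 'ft_force': array([-0.3371986 , -0.31073102,  0.44809165]), 'moment': array([-0.01186235, -0.01598899, -0.01210395]), 'grasp_force': 0.0, 'gripper_width': 0.09329166693109998}
```

View pics/top0.png

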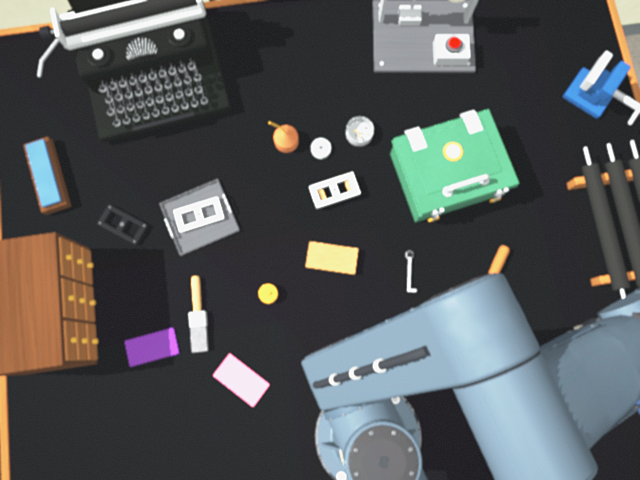

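View pics/scene0.png

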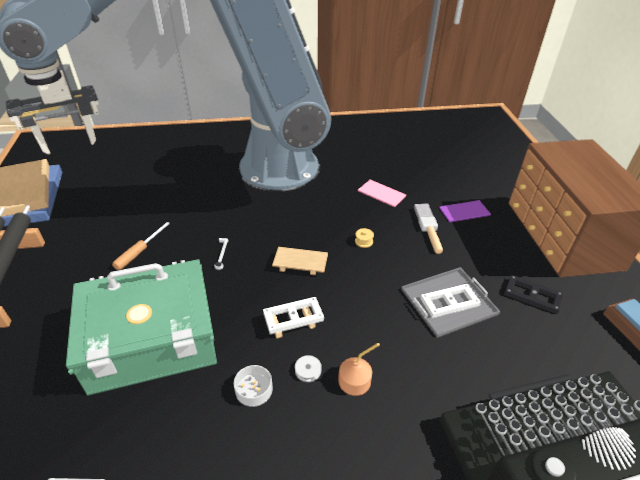

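The top view shows the brown separator at (332,258), the upper frame at (335,190), the tray with the lower frame at (200,216) and the dry box with its handle bar at (445,192)–(489,179). I'll rectify each patch to metric coordinates at its own height.

```bash
cat > h.py <<'E'
from plant import *
import numpy as np, cv2
def pix2w(u,v,z,n="top"):
    c=calibration(n);K=c["camera_matrix"];E=c["extrinsics"]
    d=np.linalg.inv(K)@[u,v,1]; d=E[:3,:3]@(d*[1,-1,-1]); o=E[:3,3]
    return o+d*(z-o[2])/d[2]
def w2pix(p,n="top"):
    c=calibration(n);K=c["camera_matrix"];E=c["extrinsics"]
    q=E[:3,:3].T@(np.asarray(p,float)-E[:3,3]); q=K@(q*[1,-1,-1]); return q[:2]/q[2]
def patch(im,cx,cy,z,w=400,h=300,s=2000.,n="top"):
    """metric patch: image up=+x, right=-y, s px per m"""
    c2=lambda u,v:(cx-(v-h/2)/s, cy-(u-w/2)/s, z)
    src=np.float32([w2pix(c2(u,v),n) for u,v in((0,0),(w,0),(w,h),(0,h))])
    M=cv2.getPerspectiveTransform(src,np.float32([(0,0),(w,0),(w,h),(0,h)]))
    return cv2.warpPerspective(im,M,(w,h),flags=cv2.INTER_CUBIC)
E
python3 - <<'E'
from h import *
im=cv2.imread("pics/top0.png"); ps=[]
for u,v,z in((332,258,.023),(335,190,.032),(200,216,.017),(466,186,.142)):
    p=np.round(pix2w(u,v,z),2); print(p)
    a=patch(im,p[0],p[1],z); ps.append(a)
    hsv=cv2.cvtColor(a,cv2.COLOR_BGR2HSV)
    m=cv2.inRange(hsv,(10,60,80),(35,255,255)) if z==.023 else cv2.inRange(hsv,(0,0,170),(180,60,255))
    m=cv2.morphologyEx(m,cv2.MORPH_OPEN,np.ones((3,3)))
    cs=cv2.findContours(m,0,1)[0]
    for c in sorted(cs,key=cv2.contourArea)[-2:]:
        (x,y),wh,an=cv2.minAreaRect(c); b=cv2.boxPoints(((x,y),wh,an))
        cv2.polylines(a,[b.astype(int)],1,(0,0,255),1)
        e=max((b[1]-b[0],b[2]-b[1]),key=np.linalg.norm); 
        print("  c",p[0]-(y-150)/2000,p[1]-(x-200)/2000,"size mm",np.array(wh)/2,"yaw long axis",np.degrees(np.arctan2(-e[0],-e[1]))%180)
cv2.imwrite("pics/comp.png",np.vstack([np.hstack(ps[:2]),np.hstack(ps[2:])]))
E
```

```text
[0.45 0.02 0.02]
  c 0.44719666290283205 0.02148646545410156 size mm [134.48085022  76.19820404] yaw long axis 73.27487
[ 0.62 -0.01  0.03]
  c 0.622646987915039 -0.012090476989746093 size mm [ 67.31311035 126.63558197] yaw long axis 100.47424
[0.61 0.35 0.02]
  c 0.587541145324707 0.42999400711059566 size mm [58.58651733  8.6482048 ] yaw long axis 15.67952
  c 0.6046650924682617 0.34154716491699216 size mm [138.80285645 155.49215698] yaw long axis 105.9454
[ 0.55 -0.32  0.14]
  c 0.502257682800293 -0.2411384620666504 size mm [19.16336441 33.73744583] yaw long axis 119.74488
  c 0.5557137603759766 -0.3206041259765625 size mm [ 28.65681458 123.60124207] yaw long axis 99.86582
```

View pics/comp.png

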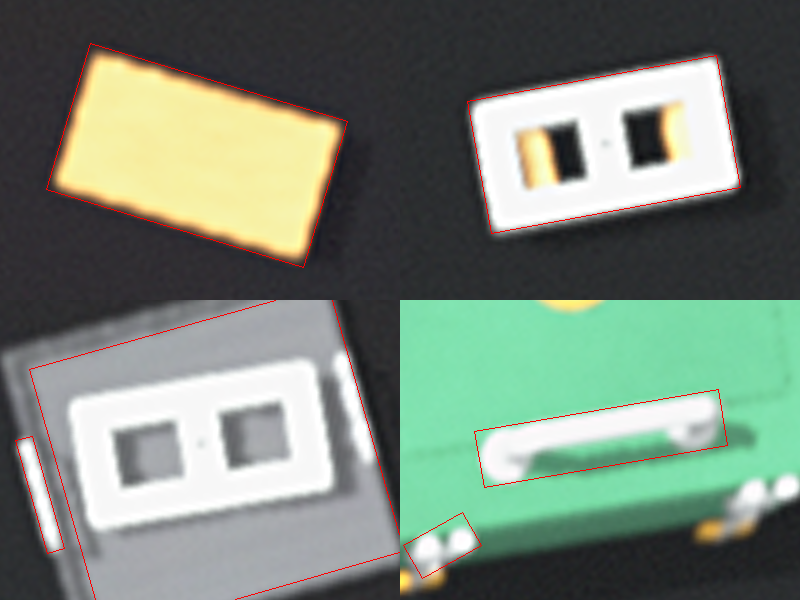

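The composite shows the separator's corners at (93,50), (343,122), (303,260) and (55,187), and both frames are clear. The handle bar's axis is centred at about (600,424). The lower frame still needs a tighter fit, and the sequence starts with the separator.

```bash
cat >> h.py <<'E'
def fit(im,cx,cy,z,thr,expect=None):
    a=patch(im,cx,cy,z); g=a.max(2) if thr>0 else None
    m=(a.min(2)>thr).astype(np.uint8)
    m=cv2.morphologyEx(m,cv2.MORPH_OPEN,np.ones((9,9)))
    c=max(cv2.findContours(m,0,1)[0],key=cv2.contourArea)
    (x,y),wh,an=cv2.minAreaRect(c); b=cv2.boxPoints(((x,y),wh,an))
    e=max((b[1]-b[0],b[2]-b[1]),key=np.linalg.norm)
    return np.array([cx-(y-150)/2000,cy-(x-200)/2000,np.degrees(np.arctan2(-e[0],-e[1]))%180]),np.array(wh)/2
E
python3 - <<'E'
from h import *
im=cv2.imread("pics/top0.png")
for t in(200,220,235): print("low",fit(im,.61,.35,.017,t),"up",fit(im,.62,-.01,.032,t))
D=lambda y:[180,0,y]
reach([.4475,.021,.15],D(73.3))
move_straight([.4475,.021,.06])
print(move_straight([.4475,.021,.0135],speed=.06,until_force=8), sense()["tcp_pos"])
move_gripper(0.05,squeeze=12); s=sense(); print(s["gripper_width"],s["grasp_force"])
move_straight([.4475,.021,.10],speed=.08); s=sense(); print(s["gripper_width"],s["grasp_force"],s["ft_force"],s["clock"])
cv2.imwrite("pics/sc1.png",get_image("scene")[:,:,::-1][150:390,130:450])
E
python3 -c "
import cv2;a=cv2.imread('pics/sc1.png');cv2.imwrite('pics/sc1b.png',cv2.resize(a,None,fx=2.5,fy=2.5,interpolation=2))"
```

```text
low (array([  0.613494  ,   0.34952071, 100.14286804]), array([ 67.92164612, 126.10118103])) up (array([ 6.22681381e-01, -1.20647049e-02,  1.00348679e+02]), array([ 65.91864777, 125.23773956]))
low (array([ 0.61325459,  0.34965029, 99.94057465]), array([ 66.08046722, 124.46890259])) up (array([ 6.22656136e-01, -1.20693207e-02,  1.00348679e+02]), array([ 64.8835907 , 124.43363953]))
low (array([ 0.6132352 ,  0.3496515 , 99.89392853]), array([ 64.89241791, 123.4960556 ])) up (array([ 6.22633568e-01, -1.21438293e-02,  1.00407707e+02]), array([ 63.86030579, 123.5957489 ]))
False [0.44767813 0.02100189 0.01365675]
0.06570701036073269 11.999398469924927
0.06570374699820192 11.999531686306 [-0.05583786 -0.20204633 -0.33847845] 5.7167
```

View pics/sc1b.png

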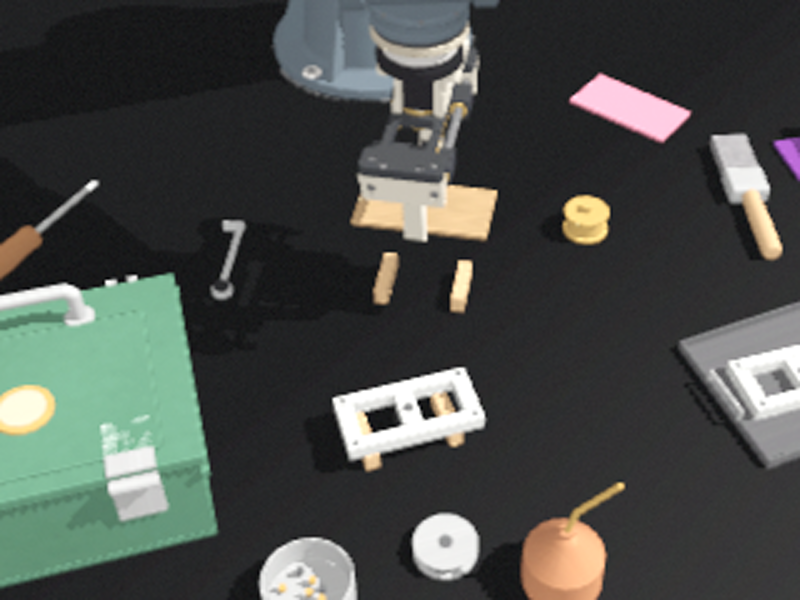

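The separator is held level and centred in the fingers. Next I lower it onto the lower frame.

Run:
```python
from h import *
D=lambda y:[180,0,y]
P=[.6132,.3497]
reach(P+[.11],D(99.9))
move_straight(P+[.035],speed=.1)
pause(.3); print(move_straight(P+[.0115],speed=.02,until_force=3), sense()["tcp_pos"], sense()["ft_force"])
s=sense(); move_gripper(.078); 
move_straight(P+[.05],speed=.06); 
move_gripper(.093)
reach([.6227,-.012,.15],D(100.4))
print(sense()["clock"])
im=get_image("top"); cv2.imwrite("pics/top1.png",im[:,:,::-1])
a=patch(im[:,:,::-1],.61,.35,.022)
m=cv2.inRange(cv2.cvtColor(a,cv2.COLOR_BGR2HSV),(10,60,80),(35,255,255))
c=max(cv2.findContours(m,0,1)[0],key=cv2.contourArea);r=cv2.minAreaRect(c);(x,y)=r[0];print(.61-(y-150)/2000,.35-(x-200)/2000,r)
cv2.imwrite("pics/p1.png",cv2.resize(a,None,fx=2,fy=2))
```

```text
True [0.61310226 0.34963918 0.01263227] [ 0.13586569 -1.38298212  4.71962652]
12.525
0.6104140396118164 0.3492411956787109 ((201.51760864257812, 149.1719207763672), (142.50927734375, 263.96356201171875), 80.07376098632812)
```

View pics/p1.png

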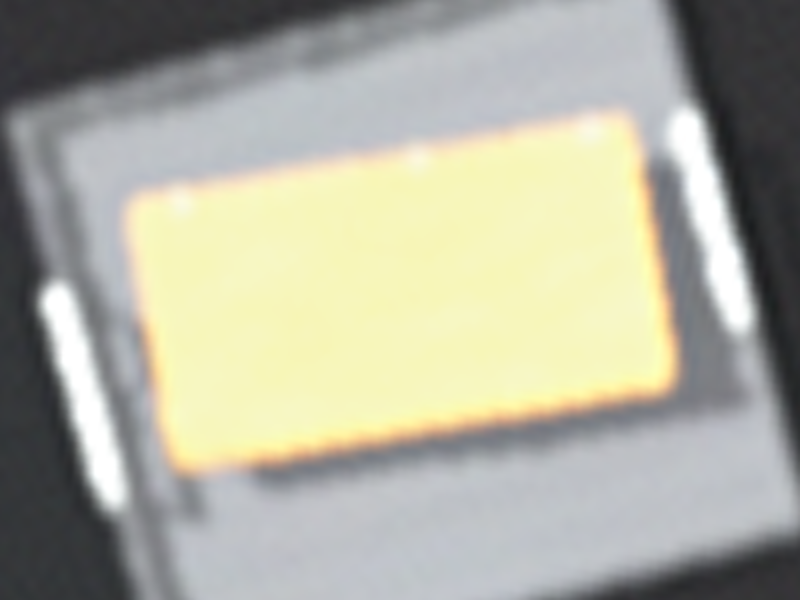

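The separator lies flat at about (0.6104, 0.3492), roughly 3 mm off the lower frame's centre and inside the 8 mm tolerance. White specks show at its far edge near (180,195), (418,155) and (590,128). It also means camera x reads about 2.5 mm low, so I'll correct for that. I pick the upper frame now and check the stack from the scene camera.

Run:
```python
from h import *
P=[.6248,-.0121]
move_straight(P+[.06])
print(move_straight(P+[.0208],speed=.05,until_force=8), sense()["tcp_pos"])
move_gripper(0.045,squeeze=30); s=sense(); print(s["gripper_width"],s["grasp_force"])
move_straight(P+[.10],speed=.05); s=sense(); print(s["gripper_width"],s["grasp_force"],s["ft_force"],s["clock"])
im=get_image("scene")[:,:,::-1]
a=cv2.resize(im[255:345,390:510],(600,450),interpolation=2); b=cv2.resize(im[180:360,240:360],(200,300))
o=np.zeros((450,800,3),np.uint8); o[:,:600]=a; o[:300,600:]=b
cv2.imwrite("pics/sc2.png",o)
```

```text
False [ 0.62500262 -0.01213767  0.02104484]
0.059443286047501626 29.999963343143463
0.05943978669757599 29.998978078365326 [ 0.66465249  0.15606383 -1.65012937] 16.625
```

View pics/sc2.png

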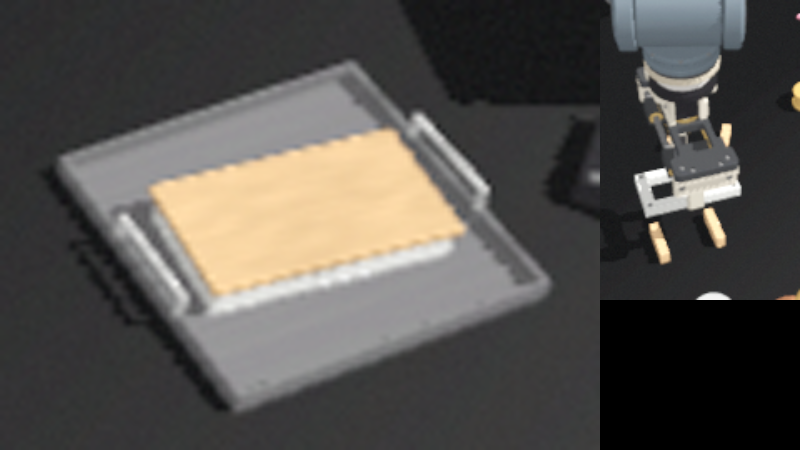

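The separator sits flat, with its near edge at crop (217,293)–(465,235) and the frame's foot at (215,311)–(452,252). I'll quantify the offset from these.

Run:
```python
from h import *
f=lambda u,v,z:pix2w(390+u/5,255+v/5,z,"scene")
a=np.radians(99.9-90); ex=np.array([np.cos(a),np.sin(a),0]); ey=np.array([-np.sin(a),np.cos(a),0])
for n,pts,z in(("frame foot",((215,311),(452,252)),.003),("sep low edge",((217,293),(465,235)),.017),("sep far top",((150,186),(393,128)),.022)):
    for p in pts:
        w=f(*p,z); print(n,w[:2].round(4),"own x,y",round(w@ex*1e3,1),round(w@ey*1e3,1))
```

```text
frame foot [0.6531 0.3009] own x,y 695.1 184.1
frame foot [0.6335 0.4198] own x,y 696.3 304.7
sep low edge [0.654  0.2991] own x,y 695.7 182.2
sep low edge [0.6356 0.4218] own x,y 698.6 306.2
sep far top [0.5929 0.2856] own x,y 633.2 179.5
sep far top [0.5717 0.4104] own x,y 633.8 306.0
```

The separator is about 1.5–3 mm off in x and under 2 mm in y, so it can stay. Next I lower the upper frame onto it.

Run:
```python
from h import *
P=[.6131,.3496]
reach(P+[.12],[180,0,99.9])
move_straight(P+[.045],speed=.1)
pause(.3); print(move_straight(P+[.0235],speed=.02,until_force=3), sense()["tcp_pos"], sense()["ft_force"])
move_gripper(.075); 
move_straight(P+[.06],speed=.06); move_gripper(.093); 
move_straight(P+[.20],speed=.15)
reach([.53,.0,.25],[180,0,99.9])
print(sense()["clock"])
im=get_image("top")[:,:,::-1].copy(); cv2.imwrite("pics/top2.png",im)
print(fit(im,.61,.35,.036,235)); s=get_image("scene")[:,:,::-1]
a=patch(im,.61,.35,.036); b=cv2.resize(s[255:345,390:510],(400,300),interpolation=2)
cv2.imwrite("pics/p2.png",np.hstack([a,b]))
```

```text
True [0.61297443 0.34953064 0.02484634] [-0.9295511  -1.2729642   4.80781327]
24.4083
(array([ 0.61175469,  0.34916409, 99.84113312]), array([ 66.76316071, 125.11618805]))
```

View pics/p2.png

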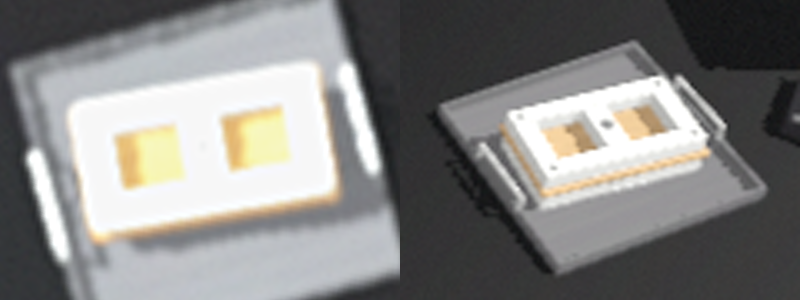

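The stack is square and flat. Next I grip the lid handle: a light close first to check the alignment, then firm.

Run:
```python
from h import *
P=np.array([.564,-.320])
reach([*P,.25],[180,0,99.9])
move_straight([*P,.17]); pause(.2); f0=sense()["ft_force"]
print(move_straight([*P,.123],speed=.05,until_force=6))
ex=np.array([np.cos(np.radians(9.9)),np.sin(np.radians(9.9))])
move_gripper(0.0,squeeze=6); pause(.3)
for i in range(3):
    s=sense(); f=s["ft_force"]-f0; e=f[:2]@ex
    print(s["tcp_pos"],f.round(2),"along own x",e.round(2),s["gripper_width"],s["grasp_force"])
    if abs(e)<2 or i==2: break
    P=P+ex*np.sign(e)*.001; move_straight([*P,.123],speed=.02); pause(.2)
im=get_image("scene")[:,:,::-1]; cv2.imwrite("pics/s3.png",cv2.resize(im[120:320,40:240],(600,600),interpolation=2))
print(sense()["clock"])
```

```text
False
[ 0.56201435 -0.32032477  0.12286299] [-9.81 -0.8   4.46] along own x -9.81 0.011919296589185932 6.002737730741501
[ 0.56175723 -0.32039107  0.12290248] [-6.51  0.07  2.24] along own x -6.4 0.011384416718904637 6.000768654048443
[ 0.56176392 -0.32035515  0.12291831] [-3.87 -0.72  0.44] along own x -3.94 0.011568679948648292 6.000423431396484
30.2917
```

View pics/s3.png

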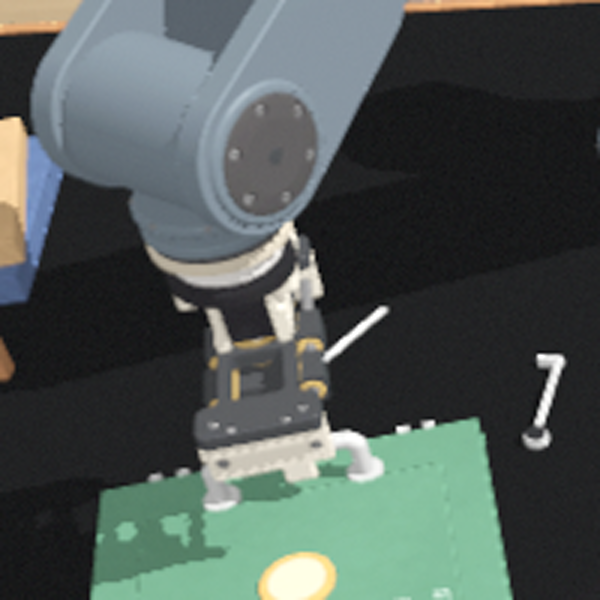

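The bar is in the grip, centred between the handle legs at about (290,460), and the arm yields about 4 N/mm. I'll centre another 1 mm, squeeze firmly, and swing up about the hinge in small steps.

Run:
```python
from h import *
from scipy.spatial.transform import Rotation as R
ex=np.array([np.cos(np.radians(9.9)),np.sin(np.radians(9.9)),0]); ey=np.array([-ex[1],ex[0],0])
T0=np.array([.564,-.32,.123])-.003*ex; z=np.array([0,0,1.])
move_straight(list(T0),speed=.02); move_gripper(0.0,squeeze=60); pause(.2)
s=sense(); print(s["tcp_pos"],s["ft_force"].round(1),s["gripper_width"],s["grasp_force"])
H=T0+[0,0,.019]+.178*ex-.042*z      # point on hinge line
R0=R.from_euler("xyz",[180,0,99.9],degrees=True)
for th in np.arange(.01,.1051,.01):
    r=R.from_rotvec(th*ey); p=H+r.apply(T0-H); o=(r*R0).as_euler("xyz",degrees=True)
    move_straight(list(p),frame=list(o),speed=.015)
    s=sense(); print(round(th,2),"dz cmd/act",((p-T0)[2]*1e3).round(1),((s["tcp_pos"]-T0)[2]*1e3).round(1),s["ft_force"].round(1),s["grasp_force"].round(1))
pause(.5); s=sense(); print(s["tcp_pos"]-T0,s["ft_force"],s["orientation"],s["clock"])
im=get_image("scene")[:,:,::-1]; cv2.imwrite("pics/s4.png",cv2.resize(im[200:400,40:240],(600,600),interpolation=2))
```

```text
[ 0.56173872 -0.32038118  0.12296267] [ 5.7  0.  -4. ] 0.010585713433126311 59.99634325504303Traceback (most recent call last):
  File "<stdin>", line 12, in <module>
AttributeError: 'float' object has no attribute 'round'
```

That was only a print formatting error. The grip holds and the lid is at step 0.01, so I continue.

Run:
```python
from h import *
from scipy.spatial.transform import Rotation as R
ex=np.array([np.cos(np.radians(9.9)),np.sin(np.radians(9.9)),0]); ey=np.array([-ex[1],ex[0],0])
T0=np.array([.564,-.32,.123])-.0024*ex; z=np.array([0,0,1.])
H=T0+[0,0,.019]+.178*ex-.042*z
R0=R.from_euler("xyz",[180,0,99.9],degrees=True)
for th in np.arange(.02,.1051,.01):
    r=R.from_rotvec(th*ey); p=H+r.apply(T0-H); o=(r*R0).as_euler("xyz",degrees=True)
    move_straight(list(p),frame=list(o),speed=.015)
    s=sense(); print(round(th,2),"dz cmd/act",round((p-T0)[2]*1e3,1),round((s["tcp_pos"]-T0)[2]*1e3,1),np.round(s["ft_force"],1),round(float(s["grasp_force"]),1))
pause(.5); s=sense(); print(s["tcp_pos"]-T0,s["ft_force"],s["orientation"],s["clock"])
im=get_image("scene")[:,:,::-1]; cv2.imwrite("pics/s4.png",cv2.resize(im[200:400,40:240],(600,600),interpolation=2))
```

```text
0.02 dz cmd/act 3.6 2.1 [  4.   -4.  -12.3] 60.0
0.03 dz cmd/act 5.3 3.7 [  4.9  -4.5 -13.1] 60.0
0.04 dz cmd/act 7.1 6.5 [ 1.7 -2.5 -5.4] 60.0
0.05 dz cmd/act 8.9 9.1 [ 4.4 -2.  -4.2] 60.0
0.06 dz cmd/act 10.6 10.9 [ 5.3 -1.9 -4.8] 60.0
0.07 dz cmd/act 12.4 12.5 [ 3.8 -3.7 -3.7] 60.0
0.08 dz cmd/act 14.2 14.2 [ 5.5 -2.3 -5.1] 60.0
0.09 dz cmd/act 15.9 15.9 [ 5.2 -2.5 -6. ] 60.0
0.1 dz cmd/act 17.7 17.6 [ 3.1 -3.1 -5.2] 60.0
[0.00322519 0.00048064 0.01763664] [ 2.99039303 -3.50113686 -4.55985154] [-1.74309727e+02  1.04782581e-02  9.98969368e+01] 34.1417
```

View pics/s4.png

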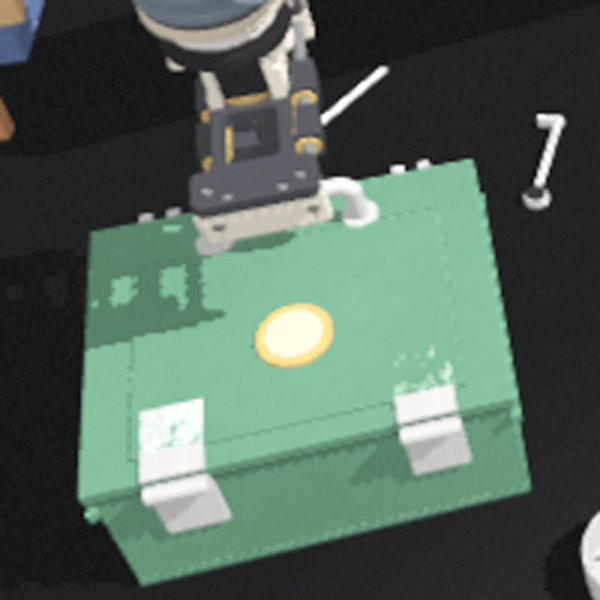

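The picture shows the lid raised: the handle's right foot moved from about (372,230) to (360,210) in this crop, which matches about 0.1 rad. The pull dropped to about 5 N, so the seal is off and the lid is steady. I'm handing in.

```bash
python3 -c "
from plant import *
pause(.3); print(sense()['grasp_force']); print(job_done())"
```

```text
59.99486446380615
the job is handed in; nothing more can be done
None
```

The separator and upper frame are stacked squarely on the lower frame in the tray, and I handed the job in after about 35 s with the gripper holding the lid about 0.1 rad ajar; no verdict came back.

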